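Right the toppled vases on the engraver's bench

TASK

Two engraved vases, one brass and one silver, have toppled on the bench. Stand each of them upright on its foot in the tray of its own metal, setting it down rather than dropping it, and leave the copper vase and the steel bangle undisturbed.

Things in the scene. Friction and masses are not known exactly. Their poses are not given: they have to be found in the camera images.
- vase_brass: Yellow brass vase, 112 mm tall, closed, 0.3 kg: foot 54x54x10 mm; round straight body, 44 mm diameter from 16 to 94 mm above the foot's underside; flares to a 54 mm round mouth (dark disc). Origin on its axis, 56 mm above the foot's underside; z from foot to mouth. Starts lying, axis level 27 mm above the table, on a flat of its foot and its rim, mouth towards the robot or sideways.
- vase_silver: Silver-coloured vase, 112 mm tall, closed, 0.3 kg: foot 54x54x10 mm; round straight body, 44 mm diameter from 16 to 94 mm above the foot's underside; flares to a 54 mm round mouth (dark disc). Origin on its axis, 56 mm above the foot's underside; z from foot to mouth. Starts lying, axis level 27 mm above the table, on a flat of its foot and its rim, mouth towards the robot or sideways.
- vase_copper: Reddish copper vase of the same shape and size (112 mm tall, 54 mm foot and mouth), already standing in the copper tray. Origin on its axis 56 mm above the underside of its foot, z up. To be left alone.
- tray_brass: Low square tray, 130 x 130 mm, fixed to the table; wooden base whose upper side, the tray floor, is 6 mm above the table, floor sheet and 6 mm wide rim of yellow brass ; rim top 12 mm above the table, inside 118 x 118 mm. Origin at the centre of its underside, z up, x and y along its sides.
- tray_silver: Low square tray, 130 x 130 mm, fixed to the table; wooden base whose upper side, the tray floor, is 6 mm above the table, floor sheet and 6 mm wide rim of silver-coloured metal ; rim top 12 mm above the table, inside 118 x 118 mm. Origin at the centre of its underside, z up, x and y along its sides.
- tray_copper: Low square tray, 130 x 130 mm, fixed to the table; wooden base whose upper side, the tray floor, is 6 mm above the table, floor sheet and 6 mm wide rim of reddish copper ; rim top 12 mm above the table, inside 118 x 118 mm. Origin at the centre of its underside, z up, x and y along its sides. Holds the copper vase.
- bangle: Loose steel bangle lying flat between the two toppled vases, 64 mm outside diameter, 22 mm high. Origin at the centre of its underside, z up. To be left alone.
Things that resemble listed ones, but are neither listed nor needed, are in the scene too. Of the things that look like the tray_brass, the smaller one is meant. What is shaped like the vase_brass but pink is not meant.

How it is judged (in metres and radians):
At the end, for the whole second after the job is handed in: Brass vase in brass tray, silver in silver: each mouth up within 0.1 rad, foot on the tray floor (origin 57-67 mm above tray origin), within 50 mm of its centre along x and y, at rest (0.03 m/s, 0.2 rad/s). Copper vase upright (0.1 rad); it and the bangle within 20 mm of their start (angle between each of vase_brass, vase_silver, vase_copper's own z axis and vertical below 0.1 rad and x of vase_brass in the frame of tray_brass between -0.05 and 0.05 m and y of vase_brass in the frame of tray_brass between -0.05 and 0.05 m and z of vase_brass in the frame of tray_brass between 0.057 and 0.067 m and linear speed of each of vase_brass, vase_silver below 0.03 m/s and angular speed of each of vase_brass, vase_silver below 0.2 rad/s and x of vase_silver in the frame of tray_silver between -0.05 and 0.05 m and y of vase_silver in the frame of tray_silver between -0.05 and 0.05 m and z of vase_silver in the frame of tray_silver between 0.057 and 0.067 m and distance of each of vase_copper, bangle from where it was at the start of the episode below 0.02 m); the robot touches nothing.
It fails at once if the brass vase is dropped or thrown: it moves faster than 0.6 m/s with no finger touching it (linear speed of vase_brass above 0.6 m/s and contact force between the fingers and vase_brass below 0.05 N).
It fails at once if the silver vase is dropped or thrown: it moves faster than 0.6 m/s with no finger touching it (linear speed of vase_silver above 0.6 m/s and contact force between the fingers and vase_silver below 0.05 N).
It fails at once if the copper vase or the bangle is disturbed: moved by more than 30 mm, or the copper vase tipped by more than 0.3 rad (distance of any of vase_copper, bangle from where it was at the start of the episode above 0.03 m or angle between vase_copper's own z axis and vertical above 0.3 rad).
It also fails if it takes over 64 s, if anything falls off the work surface, if the arm or the gripper's body presses on something with over 40 N, if the wrist force passes 120 N, or if a joint passes its speed limit or range.

ROBOT

A 7-joint arm with a two-finger parallel gripper is mounted at the origin on the work surface. World frame = base frame: x ahead of the robot, y to its left, z up, the work surface at z = 0. Lengths are in mm, angles in rad, forces in N, time in s.
With the tool pointing down it reaches from about 400 to 925 mm from the base axis. Payload 4.1 kg.
Tool frame: the origin (TCP) lies midway between the tips of the shut fingers; the grasp point (between the pads) lies manip.grasp_offset behind it (manip.grasp_offset is the distance from the TCP to the grasp point, in mm); z points along the fingers, y is the line along which they close (so a half turn about z gives the same grasp; the last joint's range is limited). The gripper opens to 85 mm and grips with 20 to 120 N. Pads are 22 mm wide; open, the fingers measure 114 mm over their backs; the gripper's body (76 mm by 85 mm) begins 54 mm behind the grasp point. The pads swing forward as they close: fully open they stand 13 mm farther back than shut.
Start: joints at [1.044, 0.398, 0.045, 1.537, -0.019, 1.207, -0.051], TCP at [269.705, -591.441, 231.347] pointing down, gripper open.
Joint ranges: [-2.82, 2.82], [-0.49, 2.23], [-1.37, 1.46], [0, 2.46], [-1.36, 4.5], [0.23, 2], [-2.94, 2.94]. Speed limits (rad/s): [2.57, 2.57, 3.14, 3.14, 3.14, 3.14, 3.14].

INTERFACE

Orientations are given as a rotation vector (axis times angle).
In Python, from station import manip gives the robot as it stands.
- The arm moves only by the tool apply_moves, never from a script. Its argument "plan" is a list of rows, each a list of 4 numbers: the shift along the tool's x, y, z normalised to -1 to 1, where 1 is 500 mm, then the turn about the tool's z normalised to -1 to 1, where 1 is 90 degrees. A call has 1 to 12 rows; each row is the pose to reach, as a shift and turn from the pose commanded when the call began, along the tool's axes at that moment; what a row does not reach only later rows make up. A row lasts 1/10 s, in which the tool goes at most 50 mm and 8.59 degrees, less where a joint would pass 70% of its speed; a pose out of reach is approached as far as the arm can. A call with a number of a shift or a turn outside -1 to 1 is refused whole. A call with a gripper value outside its range is refused whole. "fingers" is the opening, from -1 (shut) to 1 (fully open), set as the call begins (left out, the last holds). The fingers move at their own pace and stop on an object; "newtons" is the grip in N (left out, the last holds). Time passes only in rows, so rows that repeat a pose let the fingers close. It gives the time, the measured TCP pose, the force, the opening and the grip force at its end, in the units of the state.
- manip.read_state(): the state, without advancing time (a new reading comes with each control period).
- manip.get_image(name): name is "scene" or "top" or "wrist"; returns (picture, depth): 384x512x3 uint8, blue, green, red; 384x512 float32, mm along the optical axis (not along the pixel's ray), 0 where there is no reading.
- manip.get_calibration(name): a dict with "fx", "fy", "cx", "cy" (pixels), "distortion" ([k1, k2, p1, p2, k3] as OpenCV has them; the pictures are not rectified), "rvec" (rotation vector, rad) and "tvec" (3), from world to camera coordinates, as OpenCV has them. Camera axes: x right, y down, z forward; pixel columns grow to the right and rows downward; lengths in mm; the calibration is good to about 2 mm. A picture is of the moment at which its call begins: read the wrist's pose just before it. get_calibration takes no time and is no camera call; for the wrist camera it gives the pose at the moment of the call.
- manip.sign_off(): hands the job in; it is judged then, once.
The state is a dict: "clock": time; "joint_positions": joint angles; "qd": joint speeds; "effort": joint torques, N m; "position": TCP position; "orientation": TCP orientation; "contact_force": force on the tool from outside, world axes, zero at the start; "torque": the same for the moment, N m; "finger_gap": finger opening in mm; "finger_force": force on a finger pad.
Only numpy, scipy, OpenCV 4.12 (cv2) and the standard library are available. Lean on these libraries where they do the work, as an engineer would, in place of code of your own. Each camera call takes 0.05 s, during which the arm holds its last target. There are 200 camera calls.

## Working session

There is one attempt and no reset: what is moved stays moved. The work goes in short steps, Python scripts to look and compute and a tool call to move; the robot and the scene stay as the last step left them, time stands still between calls to the robot, and variables do not carry over. Pictures are saved under pics/ and viewed, at most 10 in all, crops included, and the job is handed in when it is done.

Besides the shell and the picture viewer there is one more tool, called after "Call:" as a command line: name --pt "numbers of a row" for each row, then --argument value for the rest. apply_moves: Moves the arm, as the interface text tells. Scaled input: -1 to 1 covers 500 mm each way for a shift and 90 degrees each way for a turn. Its arguments: {"type":"object","properties":{"plan":{"type":"array"},"fingers":{"type":"number"},"newtons":{"type":"number"}},"required":["plan"]}

```bash
ls; mkdir -p pics; cat > h.py <<'E'
import numpy as np,cv2
from station import manip
def grab(n,f):
    c=manip.get_calibration(n); im,d=manip.get_image(n); cv2.imwrite('pics/'+f+'.png',im); np.savez('pics/'+f+'.npz',im=im,d=d,**{k:np.array(v) for k,v in c.items()}); return im,d,c
def load(f):
    z=np.load('pics/'+f+'.npz'); return z['im'],z['d'],z
def rays(uv,c):
    K=np.array([[c['fx'],0,c['cx']],[0,c['fy'],c['cy']],[0,0,1]],float)
    p=cv2.undistortPoints(np.array(uv,float).reshape(-1,1,2),K,np.array(c['distortion'],float))[:,0]
    R=cv2.Rodrigues(np.array(c['rvec'],float))[0]; t=np.array(c['tvec'],float).ravel()
    return -R.T@t, np.c_[p,np.ones(len(p))]@R   # origin, dirs (unit optical depth)
def onplane(uv,c,z):
    o,r=rays(uv,c); return o+r*((z-o[2])/r[:,2])[:,None]
def cloud(d,c):
    v,u=np.nonzero(np.ones_like(d)); o,r=rays(np.c_[u,v],c); P=o+r*d.reshape(-1,1); P[d.ravel()==0]=np.nan; return P.reshape(*d.shape,3)
E
python3 - <<'E'
from h import *
for n in('top','scene'): im,d,c=grab(n,n+'0'); print(c)
s=manip.read_state();print(s,manip.grasp_offset)
a=np.hstack([cv2.imread('pics/top0.png')]);cv2.imwrite('pics/t.png',cv2.resize(a,(800,600)))
E
```

```text
pics
{'fx': 485.22852651847535, 'fy': 485.22852651847535, 'cx': 255.9522710960615, 'cy': 192.88334211304365, 'distortion': array([-0.16710176,  0.        ,  0.        ,  0.        ,  0.        ]), 'rvec': array([ 2.16029483, -2.20602288,  0.07827887]), 'tvec': array([  82.2733284 ,  456.73326038, 1372.48478228])}
{'fx': 450.54817754867236, 'fy': 450.54817754867236, 'cx': 251.34901399206657, 'cy': 190.5169962946126, 'distortion': array([-0.02843228,  0.        ,  0.        ,  0.        ,  0.        ]), 'rvec': array([ 1.91123594,  1.6717645 , -0.59267658]), 'tvec': array([-139.54366739, -298.5844888 , 1594.37722696])}
{'clock': 0.1, 'joint_positions': array([ 1.04400678,  0.39911656,  0.04504386,  1.53778169, -0.01869159,
        1.2068959 , -0.05072283]), 'qd': array([-2.78245455e-04, -5.35452333e-04, -1.73190269e-05, -2.16065020e-04,
       -8.60050884e-04,  2.35442526e-04,  2.13251422e-03]), 'effort': array([ 4.46001941e-03, -4.76262081e+01,  1.37001392e+00, -2.54948044e+01,
        1.18244547e-02,  4.93762374e-03, -2.65244338e-06]), 'position': array([ 269.43316238, -590.88900462,  230.35613599]), 'orientation': array([-3.06830505e+00, -6.66625910e-01,  7.96964652e-04]), 'contact_force': array([ 0.14594716, -0.4906529 , -0.03928826]), 'torque': array([-0.04980685, -0.02940753,  0.00087519]), 'finger_force': 0.0, 'finger_gap': 85.2393814979627} 18.700000000000003
```

View pics/t.png

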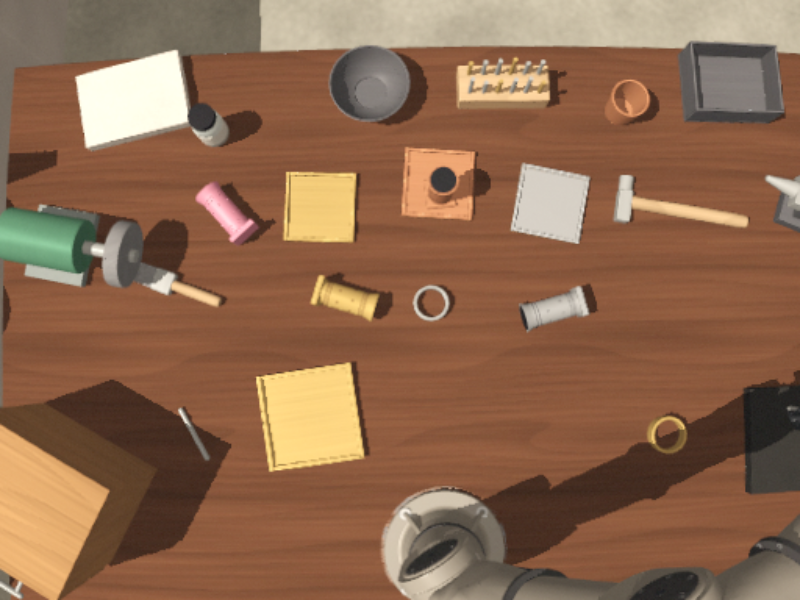

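View pics/scene0.png

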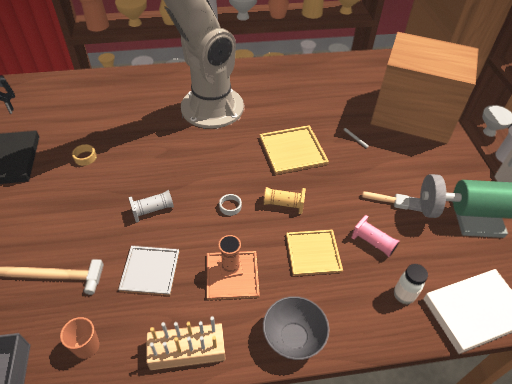

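Top view (800x600 scale): brass vase at (346,298), bangle (431,303), silver vase (555,308), copper vase and tray (440,185), silver tray (550,203). Two brass-like trays: (320,207) small and (311,417) large, so the small one is meant. Two brass-shaped vases: yellow (346,298) is meant, and pink (227,213) is not.

```bash
cat > m.py <<'E'
from h import *
im,d,c=load('top0'); P=cloud(d,c)
hsv=cv2.cvtColor(im,cv2.COLOR_BGR2HSV); s=512/800
# trays: by roi; corners from contour on rim-top plane
def mask(box,f):
    m=np.zeros(im.shape[:2],np.uint8); x0,y0,x1,y1=[int(v*s) for v in box]
    m[y0:y1,x0:x1]=f(hsv[y0:y1,x0:x1],P[y0:y1,x0:x1])*255
    n,l,st,_=cv2.connectedComponentsWithStats(m); k=1+np.argmax(st[1:,4]); return (l==k).astype(np.uint8)
yel=lambda h,p:(h[...,0]>12)&(h[...,0]<35)&(h[...,1]>70)&(h[...,2]>120)
gry=lambda h,p:(h[...,1]<60)&(h[...,2]>110)
def tray(name,box,f):
    m=mask(box,f); ct=max(cv2.findContours(m,0,1)[0],key=cv2.contourArea)
    w=onplane(ct[:,0],c,12)[:,:2].astype(np.float32); r=cv2.minAreaRect(w); print(name,np.round(r[0],1),np.round(r[1],1),round(r[2],1))
tray('brass small',(270,160,370,255),yel); tray('brass big',(245,350,380,480),yel); tray('silver',(500,155,600,250),gry)
def vase(name,box):
    x0,y0,x1,y1=[int(v*s) for v in box]; p=P[y0:y1,x0:x1].reshape(-1,3); p=p[np.isfinite(p[:,2])&(p[:,2]>14)&(p[:,2]<75)]
    q=p[:,:2]; r=cv2.minAreaRect(q.astype(np.float32)); print(name,len(p),np.round(r[0],1),np.round(r[1],1),round(r[2],1),'z',np.percentile(p[:,2],[2,50,98]).round(1))
    mu=np.array(r[0]); a=np.linalg.svd(q-q.mean(0))[2][0]; t=(q-mu)@a
    print(' axis',a.round(3),np.rad2deg(np.arctan2(a[1],a[0])).round(1)); l=(q-mu)@np.array([-a[1],a[0]])
    for b in range(-60,60,6):
        k=(t>=b)&(t<b+6)
        if k.sum()>3: print('  ',b,k.sum(),'w',np.round([l[k].min(),l[k].max()],0),'zmax',p[k,2].max().round(1))
vase('brassv',(300,265,392,330)); vase('silverv',(505,275,605,340)); vase('bangle',(405,275,458,330)); 
crop=np.hstack([cv2.resize(im[165:215,190:255],None,fx=6,fy=6,interpolation=2),cv2.resize(im[165:215,325:390],None,fx=6,fy=6,interpolation=2)]); crop2=np.hstack([cv2.resize(im[100:305,155:245],(390,300)),cv2.resize(im[90:170,240:390],(390,300))])
cv2.imwrite('pics/crop.png',np.vstack([crop,crop2]))
E
python3 m.py
```

```text
brass small [640.  220.7] [133.5 133.8] 87.2
brass big [250.  243.8] [179.7 178.9] 7.4
silver [ 638.7 -212.2] [132.1 131.4] 77.9
brassv 639 [466.  172.3] [110.2  52.6] 71.8 z [29.  46.7 57.9]
 axis [0.32  0.947] 71.3
   -60 18 w [-20.  22.] zmax 55.1
   -54 36 w [-23.  23.] zmax 56.9
   -48 32 w [-22.  22.] zmax 56.4
   -42 34 w [-23.  21.] zmax 52.9
   -36 35 w [-22.  21.] zmax 53.2
   -30 32 w [-22.  20.] zmax 55.0
   -24 33 w [-20.  21.] zmax 52.6
   -18 33 w [-22.  21.] zmax 52.0
   -12 32 w [-19.  20.] zmax 53.8
   -6 34 w [-21.  22.] zmax 53.4
   0 32 w [-22.  21.] zmax 51.7
   6 32 w [-19.  22.] zmax 53.7
   12 33 w [-22.  21.] zmax 52.2
   18 34 w [-22.  20.] zmax 54.1
   24 33 w [-20.  22.] zmax 52.2
   30 32 w [-23.  21.] zmax 54.8
   36 32 w [-21.  20.] zmax 53.6
   42 46 w [-26.  26.] zmax 60.1
   48 39 w [-25.  27.] zmax 62.2
   54 7 w [-21.  17.] zmax 57.6
silverv 668 [ 438.7 -204.7] [ 53.3 113.8] 15.3 z [25.5 46.3 56.1]
 axis [-0.253  0.968] 104.6
   -60 12 w [-25.  25.] zmax 60.1
   -54 39 w [-26.  26.] zmax 60.5
   -48 58 w [-27.  25.] zmax 60.1
   -42 30 w [-20.  20
[... 320 characters left out ...]
5 w [-22.  20.] zmax 55.2
   24 33 w [-21.  21.] zmax 52.1
   30 30 w [-21.  20.] zmax 54.9
   36 31 w [-21.  21.] zmax 52.0
   42 33 w [-23.  22.] zmax 53.3
   48 38 w [-25.  23.] zmax 58.6
   54 43 w [-26.  25.] zmax 55.1
bangle 116 [456.5  18.4] [60.6 60.9] 43.7 z [14.7 22.  27.6]
 axis [-0.966 -0.258] -165.1
   -36 4 w [-3.  9.] zmax 25.1
   -30 19 w [-16.  16.] zmax 27.6
   -24 13 w [-24.  24.] zmax 27.6
   -18 8 w [-26.  28.] zmax 28.3
   -12 7 w [-30.  30.] zmax 26.0
   -6 6 w [-29.  30.] zmax 27.3
   0 7 w [-31.  32.] zmax 27.6
   6 9 w [-29.  31.] zmax 27.5
   12 8 w [-27.  29.] zmax 27.2
   18 13 w [-24.  24.] zmax 25.6
   24 18 w [-19.  16.] zmax 26.0
   30 4 w [-9.  6.] zmax 26.1
```

View pics/crop.png

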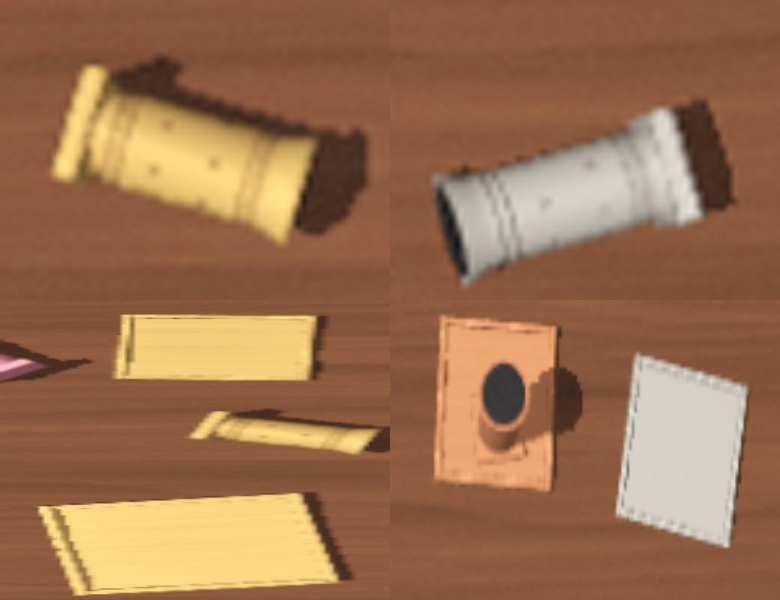

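The crop confirms it: brass foot is at the left (+y end) with its mouth towards the bangle; silver mouth is at the left with its foot at −y. The small brass tray at (640,221) and silver tray at (639,−212) measure about 132 mm, which fits the 130 mm given. Vase lengths of 110–114 mm also fit. Silver goes first.

```bash
cat >> h.py <<'E'
def rel(x,y,z,yaw=None):
    s=manip.read_state(); R=cv2.Rodrigues(s['orientation'])[0]
    d=R.T@(np.array([x,y,z])-s['position'])/500
    cy=np.rad2deg(np.arctan2(R[1,0],R[0,0])); t=0 if yaw is None else -((yaw-cy+180)%360-180)/90
    print('yaw',cy.round(1),'tilt',np.rad2deg(np.arccos(-R[2,2])).round(2),'row',np.r_[d,t].round(4))
E
python3 -c "
from h import *
rel(432.5,-181.5,110,104.6)"
```

```text
yaw 24.5 tilt 0.1 row [ 0.6365 -0.6092  0.2417 -0.8898]
```

Call:
apply_moves --pt "0.6365 -0.6092 0.1 -0.89" --pt "0.6365 -0.6092 0.1 -0.89" --pt "0.6365 -0.6092 0.1 -0.89" --pt "0.6365 -0.6092 0.1 -0.89" --pt "0.6365 -0.6092 0.1 -0.89" --pt "0.6365 -0.6092 0.1 -0.89" --pt "0.6365 -0.6092 0.1 -0.89" --pt "0.6365 -0.6092 0.1 -0.89" --pt "0.6365 -0.6092 0.1 -0.89" --pt "0.6365 -0.6092 0.24 -0.89" --pt "0.6365 -0.6092 0.24 -0.89" --pt "0.6365 -0.6092 0.24 -0.89" --fingers 1 --newtons 20

```text
clock: 1.3
position: [430.0, -180.9, 108.3]
orientation: [-1.915, -2.481, 0.003]
contact_force: [-0.8, -0.7, -0.7]
finger_gap: 85.5
finger_force: 0.0
```

```bash
python3 -c "
from h import *
grab('wrist','w1'); rel(432.5,-181.5,5,104.6); print(manip.read_state()['position'])"
```

```text
yaw 104.6 tilt 0.19 row [-3.000e-04  2.300e-03  2.104e-01  2.000e-04]
[ 431.6867118  -181.78619319  110.21832769]
```

View pics/w1.png

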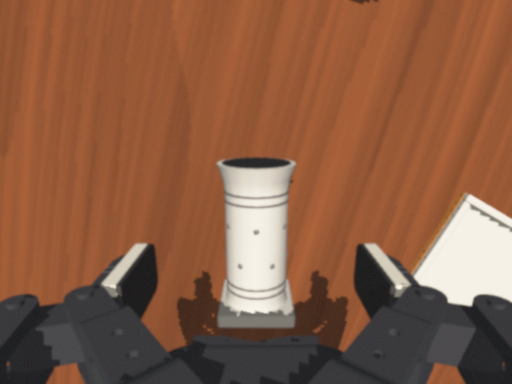

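Wrist view: the silver vase is centred between the open fingers (pads at columns 130 and 380, vase axis at column 256), with the mouth away at row 160 and the foot near at row 315. Descend and grip.

Call:
apply_moves --pt "0 0.001 0.06 0" --pt "0 0.001 0.12 0" --pt "0 0.001 0.17 0" --pt "0 0.001 0.2 0" --pt "0 0.001 0.213 0" --pt "0 0.001 0.213 0" --pt "0 0.001 0.213 0"

```text
clock: 2.05
position: [434.6, -182.8, 6.1]
orientation: [1.92, 2.483, 0.001]
contact_force: [0.4, 1.4, 0.7]
finger_gap: 85.3
finger_force: 0.0
```

Call:
apply_moves --pt "0 0 0 0" --pt "0 0 0 0" --pt "0 0 0 0" --pt "0 0 0 0" --pt "0 0 0 0" --pt "0 0 0 0" --pt "0 0 0 0" --pt "0 0 0 0" --fingers -1 --newtons 20

```text
clock: 2.85
position: [433.1, -182.3, 5.2]
orientation: [-1.922, -2.485, 0.001]
contact_force: [-2.5, 1.0, 5.6]
finger_gap: 43.4
finger_force: 19.7
```

Call:
apply_moves --pt "-0.003 0 -0.013 0" --pt "-0.01 0 -0.027 0" --pt "-0.02 0 -0.04 0" --pt "-0.033 0 -0.055 0" --pt "-0.048 0 -0.073 0" --pt "-0.065 0 -0.086 0" --pt "-0.085 0 -0.097 0" --pt "-0.085 0 -0.097 0"

```text
clock: 3.65
position: [445.2, -225.7, 54.3]
orientation: [1.922, 2.481, 0.0]
contact_force: [-0.1, -0.5, -3.0]
finger_gap: 43.7
finger_force: 20.9
```

```bash
python3 -c "
from h import *
im=grab('scene','s2')[0]; b=grab('wrist','w2')[0]
cv2.imwrite('pics/v2.png',np.hstack([cv2.resize(im[140:260,90:230],(400,343)),cv2.resize(b,(400,343))])); print(manip.read_state()['finger_gap'])"
```

```text
43.783647505570734
```

View pics/v2.png

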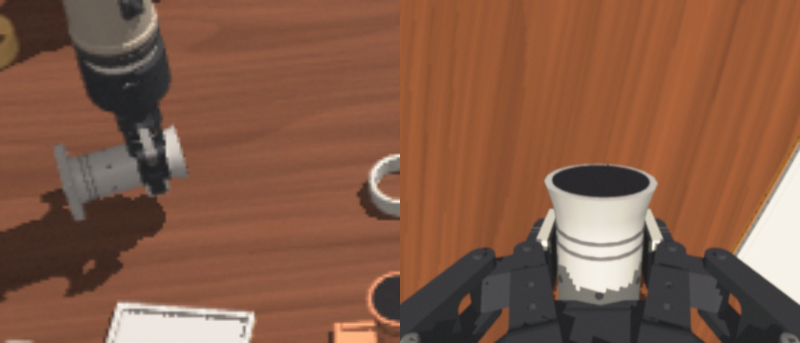

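The wrist force equals the vase's full weight, so the vase hangs almost level and doesn't slip in the pads. I'll go lower and ease the grip with the opening setpoint so that it can pivot.

Call:
apply_moves --pt "0 0 0.03 0" --pt "0 0 0.06 0" --pt "0 0 0.076 0" --pt "0 0 0.076 0" --pt "0 0 0.076 0"

```text
clock: 4.25
position: [444.2, -223.0, 15.3]
orientation: [-1.92, -2.486, -0.0]
contact_force: [0.2, -0.3, -2.4]
finger_gap: 43.3
finger_force: 21.0
```

Call:
apply_moves --pt "0 0 0 0" --pt "0 0 0 0" --fingers 0.02

```text
clock: 4.45
position: [444.6, -223.5, 15.9]
orientation: [1.92, 2.485, 0.0]
contact_force: [1.1, -0.3, -3.5]
finger_gap: 43.5
finger_force: 21.0
```

```bash
cat >> h.py <<'E'
def tilt(f='wr'):
    # mouth disc of held vase in wrist view: dark ellipse -> normal via cloud of points in front of tool
    im,d,c=grab('wrist',f); s=manip.read_state(); R=cv2.Rodrigues(s['orientation'])[0]
    P=(cloud(d,c)-s['position'])@R; q=P.reshape(-1,3); hs=cv2.cvtColor(im,cv2.COLOR_BGR2HSV).reshape(-1,3)
    k=np.isfinite(q[:,0])&(abs(q[:,1])<22)&(q[:,0]>-5)&(q[:,0]<70)&(q[:,2]>-75)&(q[:,2]<10)&(hs[:,2]<90)&(hs[:,1]<110)
    q=q[k]; m=np.median(q,0); w=np.linalg.norm(q-m,axis=1)<30; q=q[w]; n=np.linalg.svd(q-q.mean(0),full_matrices=False)[2][2]; n*=np.sign(n[0]-n[2])
    print('disc n',len(q),'centre',q.mean(0).round(1),'normal',n.round(3),'axis elev deg',np.rad2deg(np.arctan2(-n[2],n[0])).round(1), 'gap',s['finger_gap'].round(1),'F',np.round(s['finger_force'],1),'z',s['position'].round(1))
E
python3 -c "
from h import *
tilt()"
```

```text
Traceback (most recent call last):
  File "h.py", line 27, in tilt
    print('disc n',len(q),'centre',q.mean(0).round(1),'normal',n.round(3),'axis elev deg',np.rad2deg(np.arctan2(-n[2],n[0])).round(1), 'gap',s['finger_gap'].round(1),'F',np.round(s['finger_force'],1),'z',s['position'].round(1))
                                                                                                                                             ^^^^^^^^^^^^^^^^^^^^^
AttributeError: 'float' object has no attribute 'round'
```

```bash
sed -i "s/s\['finger_gap'\].round(1)/round(s['finger_gap'],1)/" h.py; python3 -c "
from h import *
tilt()"
```

```text
disc n 3269 centre [ 30.4   0.8 -27.6] normal [ 0.984  0.162 -0.075] axis elev deg 4.4 gap 43.8 F 16.0 z [ 444.4 -223.5   15.8]
```

Call:
apply_moves --pt "0 0 0 0" --pt "0 0 0 0" --fingers 0.035

```text
clock: 4.75
position: [444.5, -223.5, 15.8]
orientation: [1.92, 2.485, -0.0]
contact_force: [-0.9, 0.2, 0.9]
finger_gap: 44.5
finger_force: 0.5
```

Call:
apply_moves --pt "0 0 0 0" --pt "0 0 0 0" --fingers 0.05

```text
clock: 4.95
position: [444.5, -223.4, 15.6]
orientation: [1.92, 2.485, 0.0]
contact_force: [-0.8, 0.2, 1.0]
finger_gap: 45.1
finger_force: 0.0
```

```bash
python3 -c "
from h import *
tilt()"
```

```text
disc n 2258 centre [ 32.    1.4 -18.4] normal [ 0.965  0.223 -0.14 ] axis elev deg 8.3 gap 45.0 F 0.0 z [ 444.4 -223.4   15.5]
```

Call:
apply_moves --pt "0 0 0.01 0" --pt "0 0 0.021 0" --pt "0 0 0.021 0" --pt "0 0 0.021 0"

```text
clock: 5.4
position: [443.9, -223.1, 4.5]
orientation: [-1.92, -2.486, 0.0]
contact_force: [0.7, 0.2, -0.2]
finger_gap: 44.8
finger_force: 0.0
```

Call:
apply_moves --pt "0 0 0 0" --pt "0 0 0 0" --pt "0 0 0 0" --pt "0 0 0 0" --fingers 0.026

```text
clock: 5.8
position: [444.0, -223.1, 4.8]
orientation: [-1.921, -2.486, -0.0]
contact_force: [0.5, 0.8, -2.0]
finger_gap: 43.8
finger_force: 4.3
```

Call:
apply_moves --pt "-0.001 0 -0.006 0" --pt "-0.003 0 -0.013 0" --pt "-0.006 0 -0.02 0" --pt "-0.01 0 -0.027 0" --pt "-0.015 0 -0.034 0" --pt "-0.02 0 -0.04 0" --pt "-0.02 0 -0.04 0"

```text
clock: 6.5
position: [447.1, -233.6, 25.4]
orientation: [1.921, 2.484, 0.0]
contact_force: [0.2, -0.1, -2.0]
finger_gap: 43.7
finger_force: 3.0
```

```bash
python3 -c "
from h import *
tilt()"
```

```text
disc n 6846 centre [ 30.7  -0.5 -33.3] normal [ 0.963  0.053 -0.264] axis elev deg 15.3 gap 44.1 F 3.0 z [ 447.  -233.4   25.1]
```

It pivots: the axis is at 15°, as planned for this arc. I'll carry on along it.

Call:
apply_moves --pt "-0.006 0 -0.009 0" --pt "-0.013 0 -0.017 0" --pt "-0.021 0 -0.025 0" --pt "-0.029 0 -0.033 0" --pt "-0.041 0 -0.042 0" --pt "-0.053 0 -0.05 0" --pt "-0.066 0 -0.058 0" --pt "-0.066 0 -0.058 0"

```text
clock: 7.35
position: [455.5, -266.6, 54.7]
orientation: [1.922, 2.483, -0.001]
contact_force: [-2.1, 0.8, 0.9]
finger_gap: 44.1
finger_force: 3.8
```

```bash
python3 -c "
from h import *
tilt()"
```

```text
disc n 14670 centre [ 23.9  -0.6 -45.2] normal [ 0.728 -0.    -0.685] axis elev deg 43.2 gap 44.0 F 3.7 z [ 455.3 -266.    54.3]
```

Call:
apply_moves --pt "-0.014 0 -0.006 0" --pt "-0.028 0 -0.01 0" --pt "-0.042 0 -0.014 0" --pt "-0.056 0 -0.016 0" --pt "-0.071 0 -0.017 0" --pt "-0.086 0 -0.017 0" --pt "-0.1 0 -0.016 0" --pt "-0.1 0 -0.016 0"

```text
clock: 8.2
position: [467.6, -314.7, 61.7]
orientation: [1.922, 2.484, -0.001]
contact_force: [-0.9, 0.1, -3.3]
finger_gap: 43.9
finger_force: 3.5
```

```bash
python3 -c "
from h import *
tilt()"
```

```text
disc n 14217 centre [ 23.8  -0.6 -45.5] normal [ 0.67  -0.006 -0.742] axis elev deg 47.9 gap 44.1 F 3.5 z [ 467.4 -313.8   61.6]
```

Call:
apply_moves --pt "0 0 0.014 0" --pt "0 0 0.014 0" --fingers 0.028

```text
clock: 8.45
position: [467.7, -312.4, 54.3]
orientation: [-1.919, -2.487, -0.001]
contact_force: [0.8, 0.0, -2.4]
finger_gap: 43.8
finger_force: 2.6
```

```bash
python3 -c "
from h import *
tilt()"
```

```text
disc n 16543 centre [ 25.7  -0.7 -48.8] normal [ 0.72  -0.006 -0.694] axis elev deg 44.0 gap 43.7 F 2.6 z [ 467.7 -312.6   54.5]
```

Call:
apply_moves --pt "-0.008 0 -0.003 0" --pt "-0.016 0 -0.005 0" --pt "-0.024 0 -0.008 0" --pt "-0.032 0 -0.011 0" --pt "-0.042 0 -0.014 0" --pt "-0.042 0 -0.014 0"

```text
clock: 9.1
position: [473.0, -335.0, 62.1]
orientation: [1.922, 2.484, -0.001]
contact_force: [0.1, 0.1, -3.7]
finger_gap: 44.4
finger_force: 2.0
```

```bash
python3 -c "
from h import *
tilt()"
```

```text
disc n 9373 centre [ 31.2   0.  -44.5] normal [ 0.597 -0.    -0.802] axis elev deg 53.3 gap 43.6 F 2.0 z [ 472.8 -334.3   61.9]
```

```bash
python3 -c "
from h import *
im=grab('scene','s3')[0]; b=grab('wrist','w3')[0]
cv2.imwrite('pics/v3.png',np.hstack([cv2.resize(im[120:240,60:200],(400,343)),cv2.resize(b,(400,343))])); tilt()"
```

```text
disc n 9260 centre [ 31.8   0.  -44.3] normal [ 0.595 -0.    -0.804] axis elev deg 53.5 gap 44.0 F 2.0 z [ 472.7 -333.3   61.7]
```

View pics/v3.png

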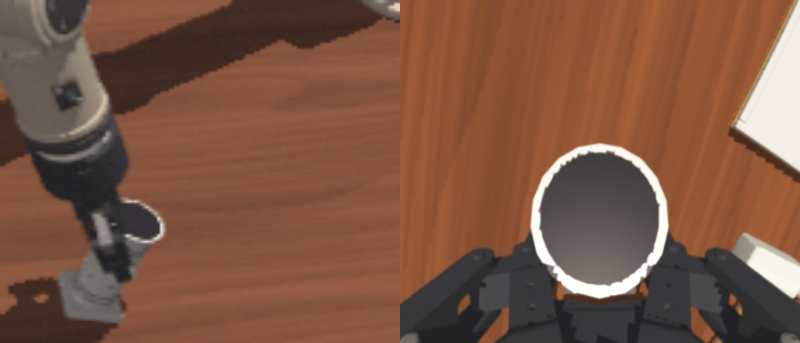

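Scene crop: the silver vase is tilted roughly 35° from vertical in the fingers, mouth up. Wrist view: the mouth disc is near face-on at (600,220). I'll keep dragging with light contact.

```bash
sed -i "s/hs\[:,2\]<90/hs[:,2]<140/" h.py; python3 -c "
from h import *
tilt()"
```

```text
disc n 18217 centre [ 24.5  -0.7 -50.5] normal [ 0.657 -0.008 -0.754] axis elev deg 48.9 gap 44.0 F 2.0 z [ 472.7 -333.3   61.7]
```

Call:
apply_moves --pt "-0.009 0 0.003 0" --pt "-0.018 0 0.004 0" --pt "-0.027 0 0.003 0" --pt "-0.036 0 0.002 0" --pt "-0.044 0 0.001 0" --pt "-0.054 0 0.001 0" --pt "-0.064 0 0.001 0" --pt "-0.064 0 0.001 0"

```text
clock: 10.15
position: [481.0, -365.7, 61.4]
orientation: [1.922, 2.484, -0.001]
contact_force: [-1.0, -0.2, -2.8]
finger_gap: 44.2
finger_force: 2.0
```

```bash
python3 -c "
from h import *
tilt()"
```

```text
disc n 18209 centre [ 23.8  -0.7 -50.6] normal [ 0.657 -0.008 -0.754] axis elev deg 48.9 gap 43.4 F 2.0 z [ 480.9 -365.    61.3]
```

The vase hangs at 49° and light contact won't turn it further. The tray's fixed outer rim wall makes a good stop: firm up the grip, face the foot at the silver tray's near side, and push the foot's low corner against the rim to tip it upright.

```bash
python3 -c "
from h import *
rel(525,-188,78,167.9); print(manip.read_state()['joint_positions'].round(2))"
```

```text
yaw 104.6 tilt 0.01 row [ 0.3204  0.1745 -0.0335 -0.7036]
[ 0.82  0.51 -0.31  1.8   0.2   0.86  0.67]
```

Call:
apply_moves --pt "0 0 -0.01 0" --pt "0 0 -0.02 0" --pt "0 0 -0.0335 0" --fingers 0.01

```text
clock: 10.5
position: [480.9, -364.2, 78.6]
orientation: [-1.92, -2.486, -0.0]
contact_force: [0.8, -0.4, -3.8]
finger_gap: 43.4
finger_force: 17.8
```

Call:
apply_moves --pt "0.015 0.01 0 -0.03" --pt "0.045 0.025 0 -0.1" --pt "0.08 0.044 0 -0.18" --pt "0.12 0.065 0 -0.26" --pt "0.16 0.087 0 -0.35" --pt "0.2 0.109 0 -0.44" --pt "0.24 0.131 0 -0.53" --pt "0.275 0.15 0 -0.61" --pt "0.3 0.164 0 -0.66" --pt "0.315 0.172 0 -0.69" --pt "0.3204 0.1745 0 -0.7036" --pt "0.3204 0.1745 0 -0.7036"

```text
clock: 11.7
position: [524.9, -187.5, 78.1]
orientation: [0.329, 3.124, -0.001]
contact_force: [-0.0, -0.6, -2.5]
finger_gap: 43.8
finger_force: 17.8
```

```bash
python3 -c "
from h import *
tilt(); rel(525,-188,56,167.9)"
```

```text
disc n 18139 centre [ 25.4   0.2 -50.5] normal [ 0.652 -0.    -0.758] axis elev deg 49.3 gap 43.6 F 17.8 z [ 524.7 -188.2   78.1]
yaw 167.9 tilt 0.04 row [-0.0005  0.0006  0.0441 -0.0002]
```

Call:
apply_moves --pt "0 0 0.015 0" --pt "0 0 0.03 0" --pt "0 0 0.042 0" --pt "0 0 0.042 0"

```text
clock: 12.15
position: [524.6, -188.2, 57.2]
orientation: [-0.331, -3.123, 0.002]
contact_force: [-2.2, 0.3, 4.6]
finger_gap: 43.8
finger_force: 18.6
```

Call:
apply_moves --pt "0 0 0 0" --pt "0 0 0 0" --pt "-0.01 0 0 0" --pt "-0.02 0 0 0" --pt "-0.028 0 0 0" --pt "-0.036 0 -0.003 0" --pt "-0.043 0 -0.007 0" --pt "-0.051 0 -0.01 0" --pt "-0.058 0 -0.0136 0" --pt "-0.066 0 -0.016 0" --pt "-0.066 0 -0.016 0" --fingers 0.024

```text
clock: 13.25
position: [558.1, -194.5, 65.2]
orientation: [0.33, 3.123, 0.0]
contact_force: [0.2, -0.5, -2.4]
finger_gap: 43.5
finger_force: 5.2
```

```bash
python3 -c "
from h import *
tilt()"
```

```text
disc n 20482 centre [ 26.7  -0.1 -54.9] normal [ 0.55  -0.001 -0.835] axis elev deg 56.6 gap 43.6 F 5.2 z [ 557.6 -194.3   65.1]
```

Call:
apply_moves --pt "-0.006 0 0.005 0" --pt "-0.013 0 0.004 0" --pt "-0.02 0 0.002 0" --pt "-0.027 0 0.0 0" --pt "-0.034 0 -0.002 0" --pt "-0.04 0 -0.003 0" --pt "-0.04 0 -0.003 0"

```text
clock: 14.0
position: [578.2, -198.9, 66.8]
orientation: [0.33, 3.122, -0.0]
contact_force: [-0.7, 0.1, -0.9]
finger_gap: 43.7
finger_force: 1.0
```

```bash
python3 -c "
from h import *
tilt()"
```

```text
disc n 21966 centre [ 29.6  -0.2 -56.9] normal [ 0.404 -0.002 -0.915] axis elev deg 66.1 gap 43.8 F 1.0 z [ 578.  -198.8   66.8]
```

The axis is now at 66°, past balance. I'll firm the grip, lift over the rim, and finish uprighting inside the tray.

Call:
apply_moves --pt "0 0 0 0" --pt "0 0 0 0" --pt "0 0 -0.015 0" --pt "0 0 -0.04 0" --pt "-0.01 0 -0.05 0" --pt "-0.03 0 -0.05 0" --pt "-0.05 0 -0.05 0" --pt "-0.07 0 -0.05 0" --pt "-0.085 0 -0.05 0" --pt "-0.088 0 -0.05 0" --pt "-0.088 0 -0.05 0" --fingers 0.0

```text
clock: 15.15
position: [619.9, -207.5, 91.1]
orientation: [-0.33, -3.123, -0.001]
contact_force: [-0.6, 0.2, -3.2]
finger_gap: 42.8
finger_force: 10.6
```

```bash
python3 -c "
from h import *
tilt()
im=grab('scene','s4')[0]; b=grab('wrist','w4')[0]
cv2.imwrite('pics/v4.png',np.hstack([cv2.resize(im[180:320,90:230],(400,400)),cv2.resize(b,(400,400))]))"
```

```text
disc n 22975 centre [ 29.9   0.1 -56.3] normal [ 0.425  0.003 -0.905] axis elev deg 64.9 gap 43.0 F 10.6 z [ 619.5 -207.6   91.1]
```

View pics/v4.png

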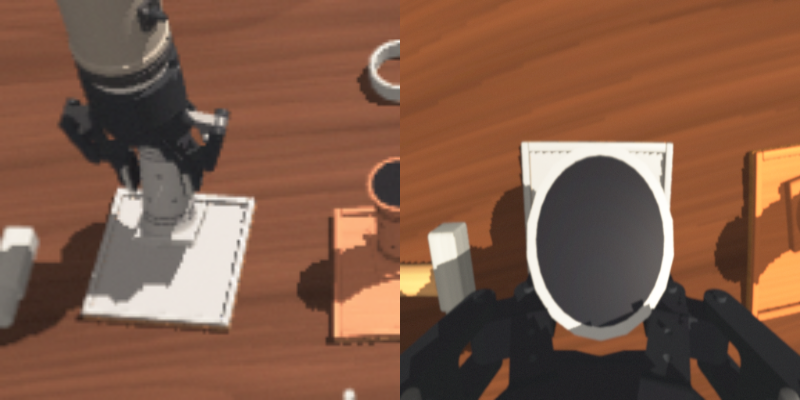

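Crop: the silver vase's foot is inside the silver tray (scene crop (170,225)), tilted about 25°. The mouth is clear of the gripper.

Call:
apply_moves --pt "0 0 0.02 0" --pt "0 0 0.04 0" --pt "0 0 0.05 0" --pt "0 0 0.055 0" --pt "0 0 0.055 0"

```text
clock: 15.8
position: [620.7, -208.4, 65.3]
orientation: [0.33, 3.123, -0.002]
contact_force: [-0.9, 0.5, 5.5]
finger_gap: 43.1
finger_force: 10.8
```

Call:
apply_moves --pt "0 0 0 0" --pt "0 0 0 0" --pt "-0.008 0 0.001 0" --pt "-0.016 0 0.002 0" --pt "-0.024 0 0.003 0" --pt "-0.033 0 0.004 0" --pt "-0.033 0 0.004 0" --fingers 0.022

```text
clock: 16.5
position: [637.7, -211.5, 63.0]
orientation: [0.33, 3.121, -0.0]
contact_force: [1.4, -1.5, 7.2]
finger_gap: 44.1
finger_force: 0.0
```

```bash
python3 -c "
from h import *
tilt()"
```

```text
disc n 24384 centre [ 29.3  -0.2 -59.8] normal [ 0.241 -0.    -0.97 ] axis elev deg 76.0 gap 43.6 F 0.0 z [ 637.5 -211.4   63.1]
```

Call:
apply_moves --pt "0 0 -0.004 0" --pt "0 0 -0.01 0" --pt "-0.006 0 -0.018 0" --pt "-0.012 0 -0.025 0" --pt "-0.012 0 -0.025 0" --fingers 0.05

```text
clock: 17.05
position: [643.0, -212.8, 75.4]
orientation: [0.33, 3.122, -0.001]
contact_force: [1.4, -0.4, 2.1]
finger_gap: 44.8
finger_force: 0.0
```

```bash
python3 -c "
from h import *
tilt()"
```

```text
disc n 17100 centre [ 22.3  -0.  -45.9] normal [ 0.09  -0.002 -0.996] axis elev deg 84.9 gap 44.7 F 0.0 z [ 642.7 -212.7   75.2]
```

Call:
apply_moves --pt "0 0 0 0" --pt "0 0 0 0" --pt "0 0 0 0" --pt "0 0 -0.01 0" --pt "0 0 -0.04 0" --pt "0 0 -0.1 0" --pt "0 0 -0.18 0" --pt "0 0 -0.22 0" --pt "0 0 -0.22 0" --fingers 1

```text
clock: 18.0
position: [644.7, -212.6, 190.3]
orientation: [0.329, 3.115, -0.002]
contact_force: [0.2, 0.1, 0.1]
finger_gap: 85.2
finger_force: 0.0
```

```bash
cat > chk.py <<'E'
from h import *
def discpose(name,cx,cy,f):
    im,d,c=grab(name,f); P=cloud(d,c); q=P.reshape(-1,3)
    k=np.isfinite(q[:,0])&(np.hypot(q[:,0]-cx,q[:,1]-cy)<75)&(q[:,2]>100)&(q[:,2]<135); q=q[k]
    if len(q)<20: print('no disc',len(q)); return
    m=np.median(q,0); q=q[np.linalg.norm(q-m,axis=1)<30]; n=np.linalg.svd(q-q.mean(0),full_matrices=False)[2][2]
    print(name,len(q),'mouth centre',q.mean(0).round(1),'n',n.round(3))
E
python3 -c "
from chk import *
discpose('wrist',621,-208,'w5'); rel(430,-100,190)"
```

```text
wrist 4958 mouth centre [ 628.8 -210.2  118.9] n [ 0.001  0.001 -1.   ]
yaw 167.9 tilt 0.28 row [ 0.4639  0.131  -0.0071  0.    ]
```

Silver stands upright (mouth at z 119, level) at (629,−210), inside its tray. Next is brass.

```bash
python3 -c "
from h import *
rel(458,148.6,150,-108.4); print(manip.read_state()['joint_positions'].round(2))"
```

```text
yaw 167.9 tilt 0.28 row [ 0.5135  0.6289  0.0724 -0.9296]
[ 0.68  0.54 -0.62  1.5   0.32  1.2   1.37]
```

Call:
apply_moves --pt "0.04 0.05 0 -0.08" --pt "0.09 0.11 0 -0.16" --pt "0.14 0.17 0 -0.24" --pt "0.19 0.23 0 -0.33" --pt "0.24 0.29 0 -0.42" --pt "0.29 0.35 0 -0.51" --pt "0.34 0.41 0 -0.6" --pt "0.39 0.47 0 -0.69" --pt "0.44 0.53 0 -0.78" --pt "0.49 0.59 0.03 -0.87" --pt "0.5135 0.6289 0.0724 -0.93" --pt "0.5135 0.6289 0.0724 -0.93"

```text
clock: 19.25
position: [452.2, 150.9, 145.9]
orientation: [1.846, -2.536, -0.005]
contact_force: [-0.9, -1.0, -0.1]
finger_gap: 85.5
finger_force: 0.0
```

```bash
python3 -c "
from h import *
rel(458,148.6,5,-108.4); s=manip.read_state();print(s['position'],s['joint_positions'].round(2))
im,d,c=grab('wrist','w6'); R=cv2.Rodrigues(s['orientation'])[0]; P=(cloud(d,c)).reshape(-1,3); L=(P-s['position'])@R
k=np.isfinite(P[:,0])&(P[:,2]>24)&(P[:,2]<62)&(abs(L[:,1])<33)&(L[:,0]>-20)&(L[:,0]<60); q=L[k]
for x in range(-20,50,8):
    b=(q[:,0]>=x)&(q[:,0]<x+8)
    if b.sum()>5: print(x,b.sum(),'y',q[b,1].min().round(1),q[b,1].max().round(1),'z',P[k][b,2].max().round(1))
"
```

```text
yaw -107.9 tilt 0.34 row [ 0.0003 -0.014   0.2817  0.0055]
[452.23123079 150.93956725 145.87543102] [ 0.52  0.34 -1.1   2.01  0.35  1.01  2.08]
-20 525 y -25.9 16.3 z 50.8
-12 525 y -26.4 16.1 z 51.4
-4 551 y -26.4 17.0 z 50.6
4 573 y -27.2 16.8 z 50.8
12 565 y -27.0 16.7 z 51.3
20 599 y -28.7 18.7 z 53.5
28 808 y -30.9 21.3 z 55.4
```

Call:
apply_moves --pt "0 0 0 0" --pt "0 0 0 0"

```text
clock: 19.5
position: [457.4, 147.5, 148.6]
orientation: [-1.834, 2.55, -0.001]
contact_force: [1.0, 0.7, -0.2]
finger_gap: 85.4
finger_force: 0.0
```

```bash
python3 -c "
from h import *
rel(458,148.6,5,-108.4); s=manip.read_state();print(s['position'])
im,d,c=grab('wrist','w7'); R=cv2.Rodrigues(s['orientation'])[0]; P=(cloud(d,c)).reshape(-1,3); L=(P-s['position'])@R
k=np.isfinite(P[:,0])&(P[:,2]>15)&(P[:,2]<62)&(abs(L[:,1])<36)&(L[:,0]>-40)&(L[:,0]<60); q=L[k]; print('xmax',np.percentile(q[:,0],99.7))
for x in range(-40,50,8):
    b=(q[:,0]>=x)&(q[:,0]<x+8)
    if b.sum()>5: print(x,b.sum(),'y',q[b,1].min().round(1),q[b,1].max().round(1))
"
```

```text
yaw -108.5 tilt 0.04 row [-0.0026 -0.0003  0.2872 -0.0016]
[457.35830771 147.4631356  148.62282797]
xmax 33.43675405348056
-40 491 y -20.3 25.3
-32 489 y -19.2 23.1
-24 499 y -18.9 23.9
-16 528 y -19.6 23.9
-8 532 y -19.4 23.6
0 543 y -20.5 23.5
8 565 y -20.0 23.3
16 568 y -22.0 24.6
24 623 y -25.0 27.4
32 454 y -25.1 27.5
```

Call:
apply_moves --pt "0 0.003 0.08 0" --pt "0 0.003 0.17 0" --pt "0 0.003 0.24 0" --pt "0 0.003 0.275 0" --pt "0 0.003 0.287 0" --pt "0 0.003 0.287 0" --pt "0 0.003 0.287 0"

```text
clock: 20.25
position: [456.3, 149.3, 5.9]
orientation: [-1.836, 2.547, -0.002]
contact_force: [0.1, -0.7, 0.8]
finger_gap: 85.4
finger_force: 0.0
```

Call:
apply_moves --pt "0 0 0 0" --pt "0 0 0 0" --pt "0 0 0 0" --pt "0 0 0 0" --pt "0 0 0 0" --pt "0 0 0 0" --pt "0 0 0 0" --pt "0 0 0 0" --fingers 0.026

```text
clock: 21.05
position: [455.5, 149.1, 5.2]
orientation: [-1.838, 2.547, -0.001]
contact_force: [-0.2, -0.9, 5.4]
finger_gap: 44.3
finger_force: 3.8
```

Call:
apply_moves --pt "-0.001 0 -0.006 0" --pt "-0.003 0 -0.013 0" --pt "-0.006 0 -0.02 0" --pt "-0.01 0 -0.027 0" --pt "-0.015 0 -0.034 0" --pt "-0.02 0 -0.04 0" --pt "-0.026 0 -0.049 0" --pt "-0.033 0 -0.057 0" --pt "-0.041 0 -0.065 0" --pt "-0.049 0 -0.073 0" --pt "-0.049 0 -0.073 0"

```text
clock: 22.15
position: [463.3, 173.5, 42.1]
orientation: [-1.839, 2.545, -0.0]
contact_force: [-0.0, -0.9, -1.4]
finger_gap: 44.0
finger_force: 3.2
```

```bash
sed -i "s/&(hs\[:,1\]<110)/\&((hs[:,1]<110)|(hs[:,2]<70))/" h.py; python3 -c "
from h import *
tilt()"
```

```text
disc n 10964 centre [ 29.2   0.4 -38.9] normal [ 0.869 -0.037 -0.493] axis elev deg 29.6 gap 44.0 F 3.2 z [463.1 173.1  41.8]
```

30°, on plan. On to 45°.

Call:
apply_moves --pt "-0.009 0 -0.007 0" --pt "-0.018 0 -0.013 0" --pt "-0.027 0 -0.019 0" --pt "-0.037 0 -0.025 0" --pt "-0.047 0 -0.03 0" --pt "-0.058 0 -0.034 0" --pt "-0.058 0 -0.034 0"

```text
clock: 22.9
position: [472.3, 201.5, 58.7]
orientation: [-1.839, 2.545, 0.001]
contact_force: [0.3, -0.1, -3.2]
finger_gap: 43.9
finger_force: 3.5
```

```bash
python3 -c "
from h import *
tilt(); print(manip.read_state()['contact_force'])"
```

```text
disc n 16248 centre [ 22.8   0.5 -47.3] normal [ 0.672  0.006 -0.741] axis elev deg 47.8 gap 44.6 F 3.5 z [472.  200.8  58.4]
[-0.31448012 -0.49760457 -2.63204296]
```

Call:
apply_moves --pt "0 0 -0.01 0" --pt "0 0 -0.025 0" --pt "0 0 -0.04 0" --pt "0 0 -0.04 0" --fingers 0.01

```text
clock: 23.35
position: [472.8, 200.4, 79.7]
orientation: [-1.837, 2.546, -0.001]
contact_force: [0.3, -0.5, -2.1]
finger_gap: 43.3
finger_force: 18.4
```

```bash
python3 -c "
from h import *
rel(524.1,226.4,78,177.2)"
```

```text
yaw -108.4 tilt 0.15 row [-0.0818 -0.081   0.0037  0.8269]
```

Call:
apply_moves --pt "-0.004 -0.004 0 0.04" --pt "-0.012 -0.012 0 0.12" --pt "-0.021 -0.021 0 0.21" --pt "-0.03 -0.03 0 0.3" --pt "-0.039 -0.039 0 0.39" --pt "-0.048 -0.048 0 0.48" --pt "-0.057 -0.057 0 0.57" --pt "-0.066 -0.066 0 0.66" --pt "-0.074 -0.073 0 0.74" --pt "-0.079 -0.078 0 0.8" --pt "-0.0818 -0.081 0.0037 0.827" --pt "-0.0818 -0.081 0.0037 0.827"

```text
clock: 24.55
position: [523.1, 226.1, 76.3]
orientation: [-0.076, -3.14, 0.0]
contact_force: [-0.4, -0.3, -1.9]
finger_gap: 43.5
finger_force: 18.4
```

```bash
python3 -c "
from h import *
tilt(); rel(524.1,226.4,60,177.2)"
```

```text
disc n 16090 centre [ 24.   -0.1 -46.9] normal [ 0.673  0.001 -0.74 ] axis elev deg 47.7 gap 43.2 F 18.4 z [522.9 226.   76.3]
yaw 177.3 tilt 0.03 row [-0.0023  0.0009  0.0327  0.0008]
```

Call:
apply_moves --pt "0 0 0.012 0" --pt "0 0 0.024 0" --pt "0 0 0.028 0" --pt "0 0 0.028 0"

```text
clock: 25.0
position: [522.6, 225.7, 61.7]
orientation: [-0.076, -3.139, 0.001]
contact_force: [0.6, 1.0, -2.3]
finger_gap: 43.8
finger_force: 18.4
```

Call:
apply_moves --pt "0 0 0 0" --pt "0 0 0 0" --pt "-0.01 0 0 0" --pt "-0.02 0 0 0" --pt "-0.028 0 0 0" --pt "-0.036 0 -0.003 0" --pt "-0.043 0 -0.006 0" --pt "-0.051 0 -0.008 0" --pt "-0.058 0 -0.0106 0" --pt "-0.066 0 -0.012 0" --pt "-0.066 0 -0.012 0" --fingers 0.024

```text
clock: 26.1
position: [557.2, 224.4, 69.1]
orientation: [0.077, 3.139, 0.001]
contact_force: [-3.4, -0.5, 2.2]
finger_gap: 43.8
finger_force: 5.7
```

```bash
python3 -c "
from h import *
tilt()"
```

```text
disc n 17929 centre [ 25.3  -0.1 -49.7] normal [ 0.549 -0.003 -0.836] axis elev deg 56.7 gap 43.8 F 5.7 z [557.1 224.4  69. ]
```

Call:
apply_moves --pt "-0.006 0 0.002 0" --pt "-0.013 0 0.001 0" --pt "-0.02 0 0 0" --pt "-0.027 0 -0.001 0" --pt "-0.034 0 -0.003 0" --pt "-0.042 0 -0.004 0" --pt "-0.049 0 -0.005 0" --pt "-0.049 0 -0.005 0"

```text
clock: 26.95
position: [582.4, 223.0, 71.1]
orientation: [0.078, 3.138, 0.001]
contact_force: [-0.3, -0.7, -0.4]
finger_gap: 44.1
finger_force: 0.0
```

```bash
python3 -c "
from h import *
tilt()"
```

```text
disc n 20044 centre [ 28.6  -0.2 -53.8] normal [ 0.378 -0.    -0.926] axis elev deg 67.8 gap 43.7 F 0.0 z [581.9 223.1  71.1]
```

Call:
apply_moves --pt "0 0 0 0" --pt "0 0 0 0" --pt "0 0 0 0" --pt "0 0 -0.015 0" --pt "0 0 -0.035 0" --pt "-0.01 0 -0.05 0" --pt "-0.03 0 -0.05 0" --pt "-0.05 0 -0.05 0" --pt "-0.07 0 -0.05 0" --pt "-0.085 0 -0.05 0" --pt "-0.094 0 -0.05 0" --pt "-0.094 0 -0.05 0" --fingers 0.0

```text
clock: 28.2
position: [628.1, 220.7, 95.5]
orientation: [-0.078, -3.14, 0.0]
contact_force: [-0.6, -0.4, -2.4]
finger_gap: 42.9
finger_force: 3.3
```

```bash
python3 -c "
from h import *
tilt(); print(manip.read_state()['contact_force'])"
```

```text
disc n 19558 centre [ 31.9  -0.2 -51.9] normal [ 0.399  0.001 -0.917] axis elev deg 66.5 gap 42.9 F 3.3 z [627.5 220.9  95.6]
[-0.99735869  0.14073194 -2.39563305]
```

Call:
apply_moves --pt "0 0 0.015 0" --pt "0 0 0.03 0" --pt "0 0 0.042 0" --pt "0 0 0.05 0" --pt "0 0 0.053 0" --pt "0 0 0.053 0"

```text
clock: 28.85
position: [627.8, 220.8, 69.5]
orientation: [0.077, 3.14, -0.0]
contact_force: [0.9, -0.1, -2.3]
finger_gap: 43.0
finger_force: 3.3
```

Call:
apply_moves --pt "0 0 0 0" --pt "-0.008 0 0 0" --pt "-0.016 0 0 0" --pt "-0.024 0 0 0" --pt "-0.033 0 0 0" --pt "-0.033 0 0 0" --fingers 0.015

```text
clock: 29.45
position: [645.1, 220.0, 69.7]
orientation: [0.078, 3.14, 0.001]
contact_force: [0.4, -0.3, 0.7]
finger_gap: 43.4
finger_force: 0.0
```

```bash
python3 -c "
from h import *
tilt()"
```

```text
disc n 19444 centre [ 28.   -0.2 -53.1] normal [ 0.261 -0.002 -0.965] axis elev deg 74.9 gap 43.3 F 0.0 z [644.7 220.1  69.6]
```

Call:
apply_moves --pt "0 0 0 0" --pt "-0.003 0 -0.006 0" --pt "-0.006 0 -0.014 0" --pt "-0.01 0 -0.02 0" --pt "-0.01 0 -0.02 0" --fingers 0.05

```text
clock: 30.0
position: [649.6, 219.9, 80.1]
orientation: [0.077, 3.14, 0.0]
contact_force: [0.9, 0.1, -0.3]
finger_gap: 44.9
finger_force: 0.4
```

```bash
python3 -c "
from h import *
tilt()"
```

```text
disc n 14509 centre [ 25.1  -0.2 -41.2] normal [ 0.105  0.001 -0.994] axis elev deg 84.0 gap 44.9 F 0.4 z [649.4 219.8  79.9]
```

Call:
apply_moves --pt "0 0 0 0" --pt "0 0 0 0" --pt "0 0 0 0" --pt "0 0 -0.01 0" --pt "0 0 -0.04 0" --pt "0 0 -0.1 0" --pt "0 0 -0.18 0" --pt "0 0 -0.25 0" --pt "0 0 -0.25 0" --pt "0 0 -0.25 0" --fingers 1

```text
clock: 31.05
position: [649.7, 220.4, 206.9]
orientation: [0.076, 3.137, 0.002]
contact_force: [-0.1, -0.5, -0.5]
finger_gap: 85.5
finger_force: 0.0
```

```bash
python3 -c "
from chk import *
discpose('wrist',630,221,'w9'); rel(420,100,260)"
```

```text
wrist 4289 mouth centre [635.7 220.4 118.9] n [-0.  0. -1.]
yaw 177.2 tilt 0.04 row [ 0.4455 -0.2616 -0.1101  0.    ]
```

Brass stands upright at (636,220). Back off, then one final check of everything from above.

Call:
apply_moves --pt "0.1 0 -0.1 0" --pt "0.2 0 -0.11 0" --pt "0.3 0 -0.11 0" --pt "0.4 0 -0.11 0" --pt "0.4 0 -0.11 0" --pt "0.4 0 -0.11 0" --pt "0.4 0 -0.11 0"

```text
clock: 31.8
position: [449.6, 228.9, 259.0]
orientation: [-0.077, -3.141, 0.001]
contact_force: [0.6, 0.1, 0.3]
finger_gap: 85.3
finger_force: 0.0
```

```bash
python3 -c "
from chk import *
im,d,c=grab('top','t9'); P=cloud(d,c).reshape(-1,3); P0=cloud(*load('top0')[1:]).reshape(-1,3)
def m(P,x,y,r,lo,hi):
    q=P[np.isfinite(P[:,0])&(np.hypot(P[:,0]-x,P[:,1]-y)<r)&(P[:,2]>lo)&(P[:,2]<hi)]; q=q[:]; return len(q),((q[:,:2].max(0)+q[:,:2].min(0))/2).round(1),np.percentile(q[:,2],[10,90]).round(1) if len(q) else 0
print('silver',m(P,629,-210,60,105,140)); print('brass',m(P,636,220,60,105,140))
print('bangle',m(P0,456,18,45,10,40),m(P,456,18,45,10,40)); 
cop=P0[np.isfinite(P0[:,0])&(abs(P0[:,1])<70)&(P0[:,0]>590)&(P0[:,0]<760)&(P0[:,2]>105)&(P0[:,2]<135)].mean(0); print('copper',m(P0,cop[0],cop[1],60,105,140),m(P,cop[0],cop[1],60,105,140))
cv2.imwrite('pics/t9v.png',cv2.resize(im,(800,600)))"
```

```text
silver (290, array([ 632.6, -209.5]), array([115.6, 122.2]))
brass (306, array([638.8, 220.8]), array([116. , 122.9]))
bangle (118, array([456.6,  18.3]), array([17.6, 26. ])) (121, array([456.8,  18.3]), array([15.7, 25.4]))
copper (299, array([660.3,  -3.6]), array([115.4, 122.4])) (300, array([660.2,  -3.5]), array([116. , 122.6]))
```

View pics/t9v.png

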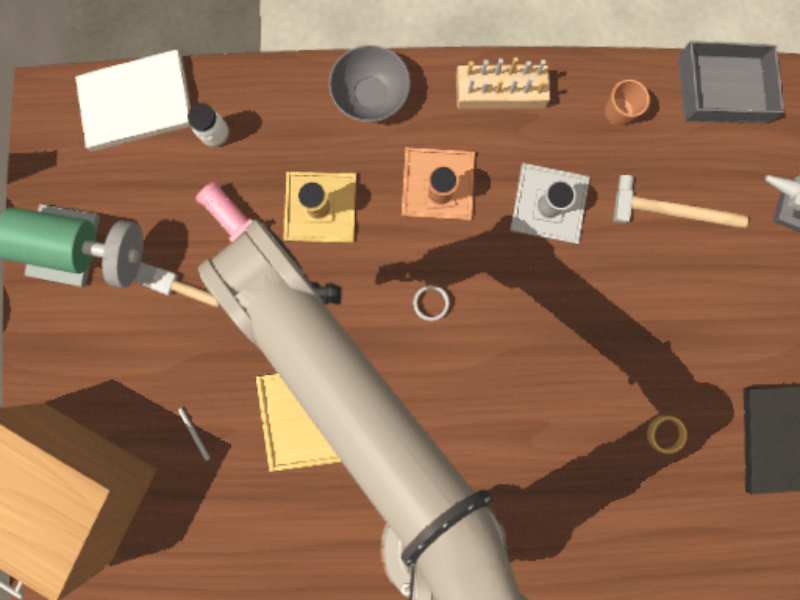

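The top view shows brass upright in the small brass tray (318,205), silver upright in the silver tray (552,203), and the copper vase (440,185) and bangle (431,303) unmoved.

```bash
python3 -c "
from station import manip
print(manip.sign_off())"
```

```text
the job is handed in; nothing more can be done
None
```

The job is handed in: by the last camera check, the brass and silver vases stand upright in their own trays near the centres, and the copper vase and bangle have not moved (under 1 mm); no verdict was returned.

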